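# Pump up the purple vacuum station

## Task

Charge the vacuum station that has the purple plunger: push its plunger head down with the fingertips and let it spring all the way back up, again and again, until its orange indicator pin stands fully out, then leave the plunger up. Do not touch the pin itself, do not pump the green station, and leave the tubes, racks, bottle and jar where they stand.

Things in the scene. Friction and masses are not known exactly. Their poses are not given: they have to be found in the camera images.
- purple_station: vacuum station with the purple plunger head and a purple stripe round its foot, screwed to the bench: off-white and grey housing 130 mm (own x) by 220 mm (own y), top face 55 mm above the bench. Origin: centre of its underside, on the bench; x axis across its short side, y along its long side. In its own frame the plunger's axis is at x 0, y -55 mm, the indicator pin's at x 40, y 12 mm, and two 16 mm square tube wells at x -30 and 30, y 70 mm, 35 mm deep
- purple_plunger_top (a point): centre of the top of the purple mushroom plunger head (44 mm across, nearly flat on top over 36 mm, 14 mm thick), 105 mm above the bench when up; it goes down with the plunger, straight down
- purple_plunger (a joint): depth the purple plunger is pressed, m: 0 fully up, 0.015 fully down against a solid stop. A spring returns it: about 5.5 N to start it moving, about 11 N (slowly) to hold it at the bottom. The pin is drawn up a notch as the plunger RETURNS; a stroke counts only if it goes down at least 0.010 and then comes back fully up; shorter strokes gain little or nothing. At a brisk release it is back up in under 0.5 s
- purple_pin_top (a point): top centre of the purple station's orange indicator pin (cap 24 mm across on a 17 mm rod, upright): 63 mm above the bench when fully in, 103 mm when fully out; a lime-yellow ring at its foot clears the black collar only when it is fully out
- purple_pin_out (a joint): how far the purple station's pin has come out, m: 0 fully in, 0.040 fully out. It starts somewhere between 0 and 0.011 and gains about 0.008 with each full stroke (the first can give less or more), 3 to 5 full strokes in all; it stays where it is between strokes. More strokes when it is fully out do nothing
- green_station: vacuum station with the green plunger head and a green stripe round its foot, screwed to the bench: off-white and grey housing 130 mm (own x) by 220 mm (own y), top face 55 mm above the bench. Origin: centre of its underside, on the bench; x axis across its short side, y along its long side. In its own frame the plunger's axis is at x 0, y -55 mm, the indicator pin's at x 40, y 12 mm, and two 16 mm square tube wells at x -30 and 30, y 70 mm, 35 mm deep
- green_plunger_top (a point): centre of the top of the green mushroom plunger head (44 mm across, nearly flat on top over 36 mm, 14 mm thick), 105 mm above the bench when up; it goes down with the plunger, straight down
- green_plunger (a joint): depth the green plunger is pressed, m: 0 fully up, 0.015 fully down against a solid stop. A spring returns it: about 5.5 N to start it moving, about 11 N (slowly) to hold it at the bottom. The pin is drawn up a notch as the plunger RETURNS; a stroke counts only if it goes down at least 0.010 and then comes back fully up; shorter strokes gain little or nothing. At a brisk release it is back up in under 0.5 s
- green_pin_top (a point): top centre of the green station's orange indicator pin (cap 24 mm across on a 17 mm rod, upright): 63 mm above the bench when fully in, 103 mm when fully out; a lime-yellow ring at its foot clears the black collar only when it is fully out
- green_pin_out (a joint): how far the green station's pin has come out, m: 0 fully in, 0.040 fully out. It starts somewhere between 0 and 0.011 and gains about 0.008 with each full stroke (the first can give less or more), 3 to 5 full strokes in all; it stays where it is between strokes. More strokes when it is fully out do nothing
- purple_pin: the purple station's pin itself (the same orange pin as point purple_pin_top; its origin lies on its axis, 63 mm below its top, z up); not to be touched
- tube_a: loose purple-capped sample tube, 13 mm across and 84 mm tall (cap 16 mm across), standing upright in a well of the purple station, top about 104 mm above the bench. Origin: centre of its underside
- tube_b: loose purple-capped sample tube, 13 mm across and 84 mm tall (cap 16 mm across), standing upright in a well of the purple station, top about 104 mm above the bench. Origin: centre of its underside
- tube_c: loose green-capped sample tube, 13 mm across and 84 mm tall (cap 16 mm across), standing upright in a well of the green station, top about 104 mm above the bench. Origin: centre of its underside
- purple_rack: loose black rack, 84 by 132 mm, full of purple-capped tubes, 104 mm high in all. Origin: centre of its underside
- green_rack: loose black rack, 84 by 132 mm, full of green-capped tubes, 104 mm high in all. Origin: centre of its underside
- wash_bottle: loose bottle, 64 mm across, 150 mm tall with a blue cap. Origin: centre of its underside
- sample_jar: loose jar, 56 mm across, 65 mm tall with a yellow lid. Origin: centre of its underside

How it is judged:
By the outcome, as a careful person would: the job done as asked, in the order asked, and still so for the second after the job is handed in, with the robot touching nothing.
It also fails if it takes over 38 s, if anything falls off the work surface, if the arm or the gripper's body presses on something with over 40 N, if the wrist force passes 120 N, or if a joint passes its speed limit or range.

## Robot

A 6-joint arm with a two-finger parallel gripper is mounted at the origin on the work surface. World frame = base frame: x ahead of the robot, y to its left, z up, the work surface at z = 0. Lengths are in mm, angles in rad, forces in N, time in s.
With the tool pointing down it reaches from about 275 to 725 mm from the base axis. Payload 5.6 kg.
Tool frame: the origin (TCP) lies on the mounting face of the last link; the fingertips stand 173 mm ahead of it and the grasp point (between the pads) lies 155 mm ahead of it (manip.pinch_z is the distance from the TCP to the grasp point, in mm); z points along the fingers, y is the direction in which the jaws open and shut (so a half turn about z gives the same grasp; the last joint's range is limited). The gripper opens to 85 mm and grips with 20 to 120 N. Pads are 22 mm wide; open, the fingers measure 114 mm over their backs; the gripper's body (76 mm by 85 mm) begins 54 mm behind the grasp point. The pads swing forward as they close: fully open they stand 13 mm farther back than shut.
Start: joints at [-0.829, 0.255, 0.108, 0, -1.424, -0.285], TCP at [242.611, -493.592, 404.683] pointing down, gripper open.
Joint ranges: [-2.95, 2.95], [-1.21, 1.97], [-1.09, 1.5], [-2.87, 1.71], [-2.94, -0.07], [-3.05, 3.05]. Speed limits (rad/s): [2.57, 2.57, 3.14, 3.14, 3.14, 3.14].

## Interface

Orientations are given as a unit quaternion [x, y, z, w].
In Python, from bench import readout, get_image, ticket, manip gives the robot as it stands.
- The arm moves only by the tool play_rows, never from a script. Its argument "deltas" is a list of rows, each a list of 7 numbers: the shift along the tool's x, y, z as a fraction of full scale, then the turn, a rotation vector about the tool's x, y, z as a fraction of full scale, then the finger opening in mm, from 0 to 85.4. In form: [[tx, ty, tz, rx, ry, rz, hand], ...]. A call has 1 to 10 rows; each row is the pose to reach, as a shift and turn from the pose commanded when the call began, along the tool's axes at that moment, turning the shorter way round; what a row does not reach only later rows make up. Full scale, the value 1, is 50 cm for a shift and 180 degrees for a turn. A row lasts 1/12 s, in which the tool goes at most 41.7 mm and 7.16 degrees, less where a joint would pass 70% of its speed; a pose out of reach is approached as far as the arm can. A call with a number of a shift or a turn outside -1 to 1 is refused whole. A call with a gripper value outside its range is refused whole. The fingers move at their own pace and stop on an object; the grip force is fixed at half the most. Time passes only in rows, so rows that repeat a pose let the fingers close. It gives the time, the measured TCP pose, the force and the opening at its end, in the units of the state.
- readout.read_state(): the state, without advancing time (a new reading comes with each control period).
- get_image(name): name is "side" or "top" or "wrist"; returns a dict with "frame" (480x640x3 uint8, blue, green, red), "fov_y" (degrees; the focal length in pixels is half the picture's height over the tangent of half this angle, whatever the lens; pixels are square), "cx", "cy" (the principal point, pixels), "rvec" (rotation vector, rad) and "tvec" (3), from world to camera coordinates, as OpenCV has them. Camera axes: x right, y down, z forward; pixel columns grow to the right and rows downward; lengths in mm; the calibration is good to about 2 mm. A picture is of the moment at which its call begins. There is no depth.
- ticket.sign_off(): hands the job in, once; it reports no verdict.
The state is a dict: "t": time; "joint_positions": joint angles; "joint_vel": joint speeds; "joint_efforts": joint torques, N m; "tool_pos": TCP position; "tool_rot": TCP orientation; "wrist_force": force on the tool from outside, world axes, zero at the start; "moment": the same for the moment, N m; "width": finger opening in mm.
Only numpy, scipy, OpenCV 4.12 (cv2) and the standard library are available. Lean on these libraries where they do the work, as an engineer would, in place of code of your own. Each camera call takes 0.05 s, during which the arm holds its last target. There are 200 camera calls.

## Working session

There is one attempt and no reset: what is moved stays moved. The work goes in short steps, Python scripts to look and compute and a tool call to move; the robot and the scene stay as the last step left them, time stands still between calls to the robot, and variables do not carry over. Pictures are saved under pics/ and viewed, on a budget of 10 in all, crops included, one or two more only if the job needs it, and the job is handed in when it is done.

Besides the shell and the picture viewer there is one more tool, called after "Emit:" by a JSON object that holds its "op" and its "data". play_rows: Moves the arm, as the interface text tells. Shift numbers are shares of 50 cm and turn numbers shares of 180 degrees, none past 1 either way. Its arguments: {"type":"object","properties":{"deltas":{"type":"array"}},"required":["deltas"]}

```bash
mkdir -p pics; cat > h.py <<'E'
import numpy as np,cv2,json
from bench import readout,get_image,ticket,manip
def shot(n,f):
    g=get_image(n); cv2.imwrite('pics/'+f+'.png',g['frame'])
    np.savez('pics/'+f+'.npz',**{k:np.array(v) for k,v in g.items()}); return g
def cam(f):
    g=np.load('pics/'+f+'.npz'); F=240/np.tan(np.radians(float(g['fov_y']))/2)
    K=np.array([[F,0,g['cx']],[0,F,g['cy']],[0,0,1]],float); R=cv2.Rodrigues(g['rvec'])[0]
    return g['frame'],K,R,g['tvec'].reshape(3)
def ray(f,u,v,z):
    _,K,R,t=cam(f); d=R.T@np.linalg.solve(K,[u,v,1]); c=-R.T@t
    return c+d*(z-c[2])/d[2]
def proj(f,p):
    _,K,R,t=cam(f); q=K@(R@np.array(p,float)+t); return q[:2]/q[2]
E
python3 - <<'E'
from h import *
a=shot('top','top0');b=shot('side','side0')
print(readout.read_state())
for f in('top0','side0'):
    _,K,R,t=cam(f);print(f,K[0,0],-R.T@t)
E
```

```text
{'t': 0.1, 'joint_positions': array([-8.29382122e-01,  2.55670199e-01,  1.07155238e-01, -4.05159808e-04,
       -1.42390358e+00, -2.84581747e-01]), 'joint_vel': array([ 0.00027799, -0.00101286,  0.00159253,  0.00172055,  0.00198609,
        0.0007067 ]), 'joint_efforts': array([-2.83121153e-03, -3.87607527e+01,  2.38471878e+01,  5.37792474e+00,
       -3.84081941e-03, -1.06657458e-05]), 'tool_pos': array([ 242.59282589, -493.44652189,  403.90631603]), 'tool_rot': array([-2.26406056e-01,  9.74032648e-01,  8.05042265e-04, -2.23503859e-04]), 'wrist_force': array([-0.04236158, -0.7831289 ,  0.64223231]), 'moment': array([-0.03222466,  0.00656396, -0.02917522]), 'width': 85.34768844606185}
top0 564.0868909254858 [ 403.85983282  -23.24884539 1556.89516378]
side0 539.0646642803355 [ 384.51863975 1096.8302959   783.93933986]
```

View pics/top0.png

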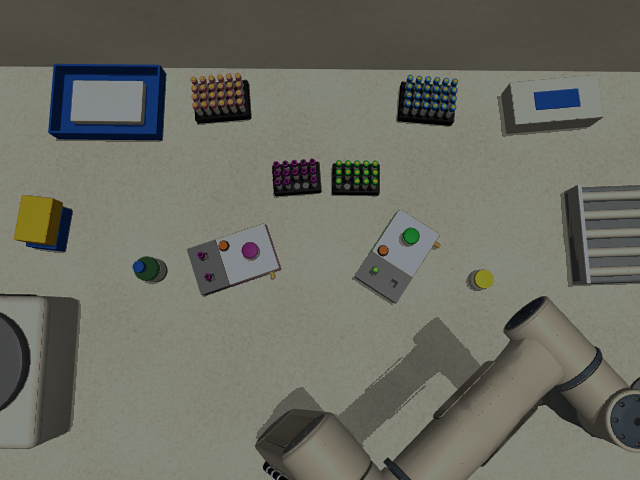

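View pics/side0.png

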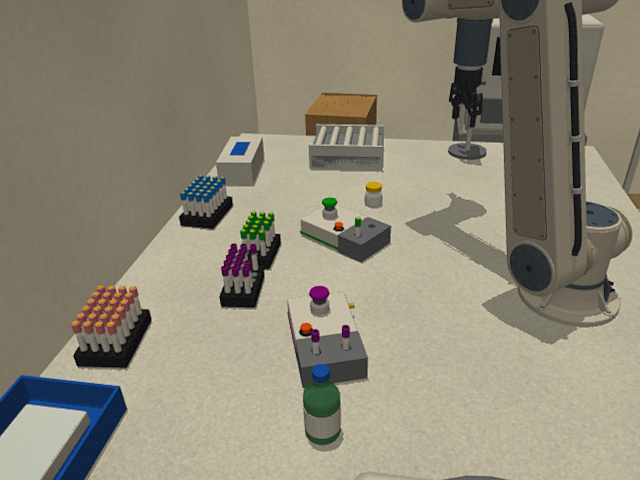

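The top view shows the purple head near (250,250) with its pin at (223,245). The tubes are near (203,257) and (209,277), and the green head is at (411,236). In the side view the purple head is near (319,292) and its pin at (306,328).

```bash
cat >> h.py <<'E'
def blob(f,kind,u,v,r=16):
    im=cam(f)[0]; h=cv2.cvtColor(im,cv2.COLOR_BGR2HSV).astype(int)
    lo,hi={'purple':(135,165),'orange':(3,14),'green':(50,75)}[kind]
    m=((h[...,0]>=lo)&(h[...,0]<=hi)&(h[...,1]>140)&(h[...,2]>70)).astype(np.uint8)
    w=np.zeros_like(m); w[v-r:v+r+1,u-r:u+r+1]=1
    n,l,s,c=cv2.connectedComponentsWithStats(m*w)
    i=1+np.argmax(s[1:,4]); return s[i],c[i]
E
python3 - <<'E'
from h import *
for f,k,u,v,z in [('top0','purple',250,250,103),('top0','orange',223,245,66),('top0','purple',203,257,100),('top0','purple',209,277,100),('side0','purple',319,292,98),('side0','orange',306,328,66),('top0','green',411,236,103)]:
    r=9 if z==100 else 16
    s,c=blob(f,k,u,v,r); print(f,k,s,c.round(1),ray(f,*c,z).round(1))
P=ray('top0',*blob('top0','purple',250,250)[1],103); 
Tm=(ray('top0',*blob('top0','purple',203,257,9)[1],100)+ray('top0',*blob('top0','purple',209,277,9)[1],100))/2
d=(Tm-P)[:2];print('len should be 125',np.linalg.norm(d)); y=d/np.linalg.norm(d); x=np.array([y[1],-y[0]])
o=P[:2]+55*y; print('yaw y axis',np.degrees(np.arctan2(y[1],y[0])),'origin',o)
pin=o+40*x+12*y; print('pin',pin, proj('top0',[*pin,70]))
print('side pred',proj('side0',[P[0],P[1],98]))
R=cv2.Rodrigues(np.zeros(3))[0]
from scipy.spatial.transform import Rotation as Ro
print(Ro.from_quat(readout.read_state()['tool_rot']).as_matrix().round(3))
E
```

```text
top0 purple [242 243  15  14 171] [249.3 249.5] [557.7 194.5 103. ]
top0 orange [219 241   8   9  58] [222.6 245. ] [572.8 271.9  66. ]
top0 purple [198 255   5   2   7] [200.  255.7] [540.2 322.9 100. ]
top0 purple [204 274   6   5  14] [206.9 276.4] [486.8 302.6 100. ]
side0 purple [309 286  20  14 208] [318.7 292.5] [559.7 192.9  98. ]
side0 orange [300 323  12  11  95] [305.6 327.7] [573.9 271.8  66. ]
top0 green [404 228  15  15 183] [411.1 235.2] [ 600.5 -224.9  103. ]
len should be 125 126.26156484389058
yaw y axis 110.48996934798379 origin [538.43328981 245.98258584]
pin [571.70210848 271.22512345] [222.49098868 245.25299498]
side pred [319.53318488 293.05740894]
[[-0.897 -0.441 -0.001]
 [-0.441  0.897  0.001]
 [ 0.     0.002 -1.   ]]
```

Emit:
{"op": "play_rows", "data": {"deltas": [[-0.586,0.477,0,0,0,0,0],[-0.586,0.477,0,0,0,0,0],[-0.586,0.477,0,0,0,0,0],[-0.586,0.477,0,0,0,0,0],[-0.586,0.477,0,0,0,0,0],[-0.586,0.477,0,0,0,0,0],[-0.586,0.477,0,0,0,0,0],[-0.586,0.477,0,0,0,0,0],[-0.586,0.477,0,0,0,0,0],[-0.586,0.477,0,0,0,0,0]]}}

```text
t: 0.93
tool_pos: [402.1, -145.5, 404.3]
tool_rot: [-0.229, 0.973, 0.001, 0.0]
wrist_force: [-0.7, -0.9, 0.2]
width: -0.0
```

Emit:
{"op": "play_rows", "data": {"deltas": [[-0.586,0.477,0,0,0,0,0],[-0.586,0.477,0,0,0,0,0],[-0.586,0.477,0,0,0,0,0],[-0.586,0.477,0,0,0,0,0],[-0.586,0.477,0,0,0,0,0],[-0.586,0.477,0,0,0,0,0],[-0.586,0.477,0,0,0,0,0],[-0.586,0.477,0,0,0,0,0],[-0.586,0.477,0,0,0,0,0],[-0.586,0.477,0,0,0,0,0]]}}

```text
t: 1.77
tool_pos: [559.8, 198.4, 401.7]
tool_rot: [-0.228, 0.974, 0.0, -0.002]
wrist_force: [-1.0, -0.8, -1.5]
width: 0.3
```

Emit:
{"op": "play_rows", "data": {"deltas": [[0,0,0.08,0,0,0,0],[0,0,0.15,0,0,0,0],[0,0,0.2,0,0,0,0],[0,0,0.216,0,0,0,0],[0,0,0.216,0,0,0,0],[0,0,0.216,0,0,0,0]]}}

```text
t: 2.27
tool_pos: [558.6, 193.0, 297.8]
tool_rot: [-0.227, 0.974, -0.0, 0.001]
wrist_force: [0.5, 0.4, 0.6]
width: 0.4
```

```bash
python3 - <<'E'
from h import *
a=shot('top','top1');b=shot('side','side1');s=readout.read_state();print(s['tool_pos'],s['tool_rot'],s['wrist_force'],s['width'])
i=cv2.resize(a['frame'][190:310,170:290],(480,480),interpolation=2)
j=cv2.resize(b['frame'][220:400,240:400],(426,480),interpolation=2)
cv2.imwrite('pics/c1.png',np.hstack([i,j])[:, :800])
E
```

```text
[558.86573078 193.15476328 299.08668691] [-2.26495311e-01  9.74010085e-01  3.50825039e-04  2.02619027e-03] [0.36080107 0.74361026 0.04502697] -0.05661491156949266
```

View pics/c1.png

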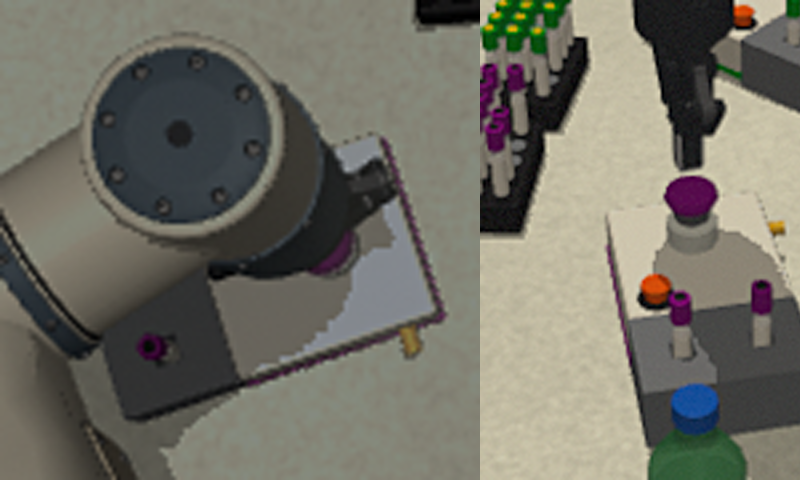

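The right crop shows the shut fingertips at about (688,165), directly over the purple head at (690,190). The pin at (655,290) is nearly in. Next is a test press.

Emit:
{"op": "play_rows", "data": {"deltas": [[0,0,0.03,0,0,0,0],[0,0,0.045,0,0,0,0],[0,0,0.056,0,0,0,0],[0,0,0.064,0,0,0,0],[0,0,0.064,0,0,0,0],[0,0,0.064,0,0,0,0]]}}

```text
t: 2.87
tool_pos: [558.8, 193.4, 267.3]
tool_rot: [-0.227, 0.974, 0.0, 0.002]
wrist_force: [-1.5, 0.8, 8.9]
width: 0.0
```

```bash
python3 - <<'E'
from h import *
s=readout.read_state();print(s['tool_pos'],s['wrist_force'],s['width'])
b=shot('side','side2')
for f in('side0','side1','side2'):
    print(f,[(x[0],x[1].round(1)) for x in (blob(f,'purple',319,292),blob(f,'orange',306,328))])
print(proj('side0',[558.5,194,98])-proj('side0',[558.5,194,83]))
E
```

```text
[558.75741972 193.38956101 267.25982761] [-1.51403716  0.76748987  8.93436574] 0.021955399423843745
side0 [(array([309, 286,  20,  14, 208], dtype=int32), array([318.7, 292.5])), (array([300, 323,  12,  11,  95], dtype=int32), array([305.6, 327.7]))]
side1 [(array([310, 286,  19,  14, 193], dtype=int32), array([318.9, 292.6])), (array([300, 323,  12,  11,  97], dtype=int32), array([305.7, 327.7]))]
side2 [(array([310, 292,  18,  12, 126], dtype=int32), array([318.8, 298.6])), (array([300, 323,  12,  11,  97], dtype=int32), array([305.7, 327.7]))]
[-0.18420819 -5.64475157]
```

Emit:
{"op": "play_rows", "data": {"deltas": [[0,0,0.006,0,0,0,0],[0,0,0.01,0,0,0,0],[0,0,0.01,0,0,0,0]]}}

```text
t: 3.17
tool_pos: [558.7, 193.4, 263.5]
tool_rot: [-0.227, 0.974, 0.0, 0.003]
wrist_force: [-4.9, 0.0, 13.7]
width: -0.3
```

Emit:
{"op": "play_rows", "data": {"deltas": [[0,0,-0.03,0,0,0,0],[0,0,-0.06,0,0,0,0],[0,0,-0.06,0,0,0,0],[0,0,-0.06,0,0,0,0],[0,0,-0.06,0,0,0,0],[0,0,-0.06,0,0,0,0],[0,0,-0.06,0,0,0,0]]}}

```text
t: 3.75
tool_pos: [557.9, 192.8, 288.8]
tool_rot: [-0.226, 0.974, -0.0, -0.001]
wrist_force: [0.1, 0.3, 1.5]
width: -0.0
```

```bash
cat > chk.py <<'E'
from h import *
import sys
f=sys.argv[1]; shot('side',f)
s=readout.read_state();print(s['t'],s['tool_pos'],s['wrist_force'])
for k,u,v in(('purple',319,292),('orange',306,318)):
    r=blob(f,k,u,v,20); print(k,r[0],r[1].round(1))
for o in(0,.01,.02,.03,.04): print(o,proj(f,[572.5,271.8,63+1000*o]).round(1))
E
python3 chk.py s3
```

```text
3.8 [557.98543453 192.86435355 288.94580002] [-0.0068284  -0.09400166 -0.39444182]
purple [309 287  20  13 180] [318.8 293.1]
orange [300 320  11  14 120] [305.4 326.1]
0 [306.4 328.8]
0.01 [306.2 325.1]
0.02 [306.  321.2]
0.03 [305.8 317.4]
0.04 [305.6 313.5]
```

Emit:
{"op": "play_rows", "data": {"deltas": [[0,0,0.03,0,0,0,0],[0,0,0.05,0,0,0,0],[0,0,0.06,0,0,0,0],[0,0,0.06,0,0,0,0],[0,0,0.06,0,0,0,0]]}}

```text
t: 4.22
tool_pos: [559.0, 193.3, 263.4]
tool_rot: [-0.227, 0.974, -0.0, 0.003]
wrist_force: [-4.7, 0.5, 19.6]
width: -0.1
```

Emit:
{"op": "play_rows", "data": {"deltas": [[0,0,-0.03,0,0,0,0],[0,0,-0.06,0,0,0,0],[0,0,-0.06,0,0,0,0],[0,0,-0.06,0,0,0,0],[0,0,-0.06,0,0,0,0],[0,0,-0.06,0,0,0,0],[0,0,-0.06,0,0,0,0]]}}

```text
t: 4.8
tool_pos: [557.9, 192.9, 288.5]
tool_rot: [-0.226, 0.974, -0.0, -0.001]
wrist_force: [0.1, 0.2, 0.2]
width: -0.2
```

```bash
python3 chk.py s4
```

```text
4.85 [557.96073171 192.89274207 288.76031613] [-0.19491357 -1.08479934 -0.50116364]
purple [309 287  20  13 182] [318.7 293.1]
orange [300 317  11  17 145] [305.3 324.5]
0 [306.4 328.8]
0.01 [306.2 325.1]
0.02 [306.  321.2]
0.03 [305.8 317.4]
0.04 [305.6 313.5]
```

Each stroke raises the pin by about 3 px, which is about 8 mm. I'll do two more and check.

Emit:
{"op": "play_rows", "data": {"deltas": [[0,0,0.03,0,0,0,0],[0,0,0.05,0,0,0,0],[0,0,0.06,0,0,0,0],[0,0,0.06,0,0,0,0],[0,0,0.06,0,0,0,0]]}}

```text
t: 5.27
tool_pos: [558.9, 193.3, 263.4]
tool_rot: [-0.227, 0.974, -0.0, 0.003]
wrist_force: [-5.7, -0.6, 19.0]
width: 0.0
```

Emit:
{"op": "play_rows", "data": {"deltas": [[0,0,-0.03,0,0,0,0],[0,0,-0.06,0,0,0,0],[0,0,-0.06,0,0,0,0],[0,0,-0.06,0,0,0,0],[0,0,-0.06,0,0,0,0],[0,0,-0.06,0,0,0,0],[0,0,-0.06,0,0,0,0]]}}

```text
t: 5.85
tool_pos: [557.9, 192.9, 288.5]
tool_rot: [-0.226, 0.974, -0.0, -0.001]
wrist_force: [-0.3, 0.1, 0.2]
width: 0.2
```

Emit:
{"op": "play_rows", "data": {"deltas": [[0,0,0.03,0,0,0,0],[0,0,0.05,0,0,0,0],[0,0,0.06,0,0,0,0],[0,0,0.06,0,0,0,0],[0,0,0.06,0,0,0,0]]}}

```text
t: 6.27
tool_pos: [558.8, 193.3, 263.4]
tool_rot: [-0.227, 0.974, -0.0, 0.003]
wrist_force: [-5.3, -0.1, 19.6]
width: -0.3
```

Emit:
{"op": "play_rows", "data": {"deltas": [[0,0,-0.03,0,0,0,0],[0,0,-0.06,0,0,0,0],[0,0,-0.06,0,0,0,0],[0,0,-0.06,0,0,0,0],[0,0,-0.06,0,0,0,0],[0,0,-0.06,0,0,0,0],[0,0,-0.06,0,0,0,0]]}}

```text
t: 6.85
tool_pos: [557.9, 192.8, 288.5]
tool_rot: [-0.226, 0.974, -0.0, -0.001]
wrist_force: [-0.3, -0.7, 0.8]
width: 0.1
```

```bash
python3 chk.py s5; python3 -c "
from h import *
cv2.imwrite('pics/c5.png',cv2.resize(cam('s5')[0][270:350,270:370],(800,600),interpolation=2))"
```

```text
6.9 [557.95264116 192.88295949 288.71833562] [ 0.06444751  0.00749708 -0.43520323]
purple [309 287  20  13 182] [318.8 293.1]
orange [300 311  11  20 160] [305.2 319.6]
0 [306.4 328.8]
0.01 [306.2 325.1]
0.02 [306.  321.2]
0.03 [305.8 317.4]
0.04 [305.6 313.5]
```

View pics/c5.png

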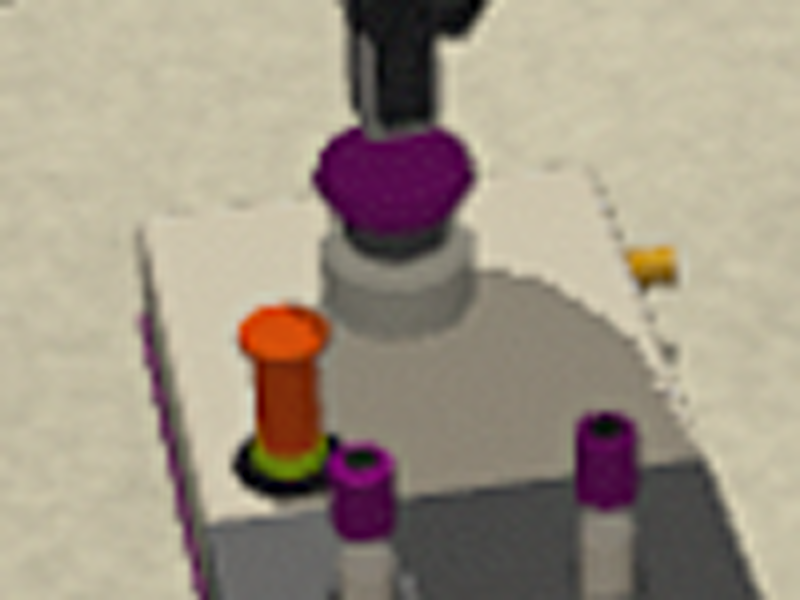

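The pin top in the crop is at (284,333), which is row 314.4 in the full frame, and the lime ring at (288,460) shows above the collar. One more stroke will confirm it is at its limit, since extra strokes do no harm. Then I'll retreat upward.

Emit:
{"op": "play_rows", "data": {"deltas": [[0,0,0.03,0,0,0,0],[0,0,0.05,0,0,0,0],[0,0,0.06,0,0,0,0],[0,0,0.06,0,0,0,0],[0,0,0.06,0,0,0,0]]}}

```text
t: 7.32
tool_pos: [558.9, 193.3, 263.4]
tool_rot: [-0.227, 0.974, -0.0, 0.003]
wrist_force: [-4.3, -0.5, 19.8]
width: 0.0
```

Emit:
{"op": "play_rows", "data": {"deltas": [[0,0,-0.03,0,0,0,0],[0,0,-0.09,0,0,0,0],[0,0,-0.16,0,0,0,0],[0,0,-0.22,0,0,0,0],[0,0,-0.26,0,0,0,0],[0,0,-0.28,0,0,0,0],[0,0,-0.28,0,0,0,0],[0,0,-0.28,0,0,0,0],[0,0,-0.28,0,0,0,0]]}}

```text
t: 8.07
tool_pos: [557.8, 193.0, 397.2]
tool_rot: [-0.226, 0.974, -0.0, -0.002]
wrist_force: [-0.3, -0.1, 0.6]
width: 0.0
```

```bash
python3 chk.py s6; python3 -c "
from h import *
cv2.imwrite('pics/c6.png',cv2.resize(cam('s6')[0][250:400,220:420],(800,600),interpolation=2))"
```

```text
8.1167 [557.87421785 192.97138549 397.27488515] [ 0.2029722  -0.25729734 -0.09917277]
purple [309 286  20  14 198] [318.8 292.5]
orange [300 311  11  20 163] [305.2 319.5]
0 [306.4 328.8]
0.01 [306.2 325.1]
0.02 [306.  321.2]
0.03 [305.8 317.4]
0.04 [305.6 313.5]
```

View pics/c6.png

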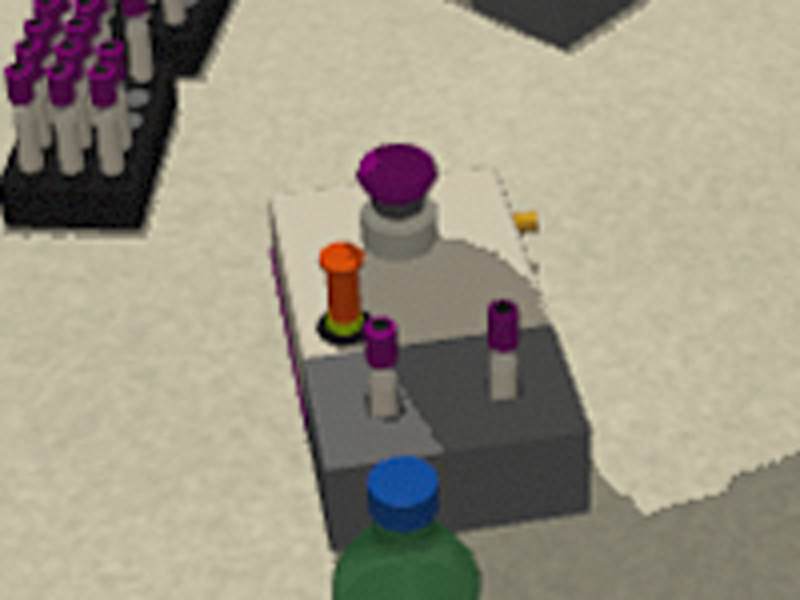

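The extra stroke left the pin at the same height, so it is fully out. The plunger is back at its starting height (head at row 292.5), the lime ring at (343,325) is visible, and the tubes and bottle stand where they were. The arm is clear, so I'm handing in.

```bash
python3 -c "
from bench import ticket; print(ticket.sign_off())"
```

```text
the job is handed in; nothing more can be done
None
```

The purple station is charged: its orange pin stands fully out and the plunger is back up. I pressed the plunger five full times with the shut fingertips, with at most about 20 N showing at the wrist at the bottom of each press. I then raised the arm about 120 mm clear and handed the job in at about 8.1 s.

- **Pin:** it stopped rising after the fourth stroke, and the fifth left it at the same height. Its lime ring shows above the collar. Its top read about 2 mm below the nominal fully-out height, which is within the camera's accuracy.
- **Plunger:** the head is back at its starting position in the side camera, the same to within 0.1 pixel.
- **Surroundings:** in the last side picture the two purple tubes stand in their wells, with the nearby rack and the bottle upright and looking undisturbed. I didn't measure their positions. The green station and the jar were outside that last crop, but the arm was never lowered near either of them.

No check failed.

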